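Ready the wash box for a turned sleeve

TASK

Get the sleeve ready for washing: stand the toppled steel sleeve upright on its flange, wholly on the black mat, and let go of it. Then take the blue cover of the wash box by its black handle bar and raise it past its balance point (red mark on the quadrant at its side), where its spring begins to carry it; ease it back until the yellow pointer is in the green zone just below, and finish while still holding the handle there, so that I can load the box and the cover drops shut when you let go. Do not let the cover fly up or slam, and leave the other things on the bench where they are.

Things in the scene. Friction and masses are not known exactly. Their poses are not given: they have to be found in the camera images.
- sleeve: Turned steel sleeve, toppled, 0.3-0.55 kg. Own +y runs along it from flange to stub end (up when standing). Its axis lies 29.5 mm from the origin along own +z. Barrel 42 mm thick, y = -62 to +53 mm; flange 59 mm wide, 9 mm thick, face at y = -71; thin stub to +71; centre of mass y = -13. Lying, it rests on flange rim and barrel end, stub end 4 degrees lower. Grasp across the barrel.
- sleeve_foot (a point): Centre of the sleeve's flange face (the face it stands on), on its axis.
- sleeve_top (a point): Tip of the sleeve's stub end on its axis, 142 mm from sleeve_foot.
- mat: Fixed black rubber mat, 100 x 100 x 4 mm. Origin: centre of its underside, on the bench; its x and y axes run parallel to its edges.
- wash_box: Fixed steel wash box, 150 (own x) x 200 (own y) x 80 mm high. Origin: centre of its underside. Its front looks to own -x, roughly to the robot; the cover is hinged at its far (+x) upper edge. An arc-shaped quadrant rail with red balance mark and green zone stands at own y = +116 mm, radius 110 mm about the hinge, up to 190 mm above the bench.
- cover_hinge (a point): Point on the cover's hinge axis midway across the width, at [78, 0, 84] mm in the wash_box frame; the axis runs along the wash_box's y. The point has the axes of the wash_box and does not turn with the cover.
- cover (a joint): Opening of the blue steel cover (0.9 kg with handle, 160 x 206 x 5 mm), rad: 0 shut, 1.25 open stop; its front edge rises. Below the balance point at 0.85 (red mark) it falls shut by itself, above 0.85 its spring raises it (at the handle 2 N to lift it when shut, 0.3 to 1 N in the green zone, 2 N upward at the stop). Green zone: 0.60 to 0.78. Little hinge friction.
- handle (a point): Black round bar on the cover, 12 mm thick, 100 mm long along the hinge direction, between two 10 mm steel posts. The point is the centre of the bar; with the cover shut it lies at [-140, 0, 48] mm from cover_hinge in the wash_box frame, about 45 mm above the cover; it turns with the cover about the hinge (radius 148 mm). Fingers fit in front of and behind the bar.
- inspect_stamp: Bystander: standing black stamp, 24 x 24 x 63 mm, origin under its centre.
- pen_blue: Bystander: white and blue pen lying, 136 mm long, 12 mm thick, origin under its centre.
- marker_black: Bystander: black marker lying, 136 mm long, 16 mm thick, origin under its centre.
- toggle_clamp: Bystander: toggle clamp with red grip, 50 x 122 x 129 mm, origin under its centre.
- ring_gauge: Bystander: steel ring gauge, 58 mm in diameter, 18 mm high, origin under its centre.
- eraser: Bystander: white eraser, 17 x 42 x 12 mm, origin under its centre.

How it is judged:
On the way, in this order (a step that is already met when the one before it is completed fails the run):
1. the sleeve stands upright on its flange, wholly on the mat, let go (angle between sleeve's own y axis and vertical below 0.1 rad and height (world z) of sleeve_foot below 0.01 m and x of sleeve_foot in the frame of mat between -0.023 and 0.023 m and y of sleeve_foot in the frame of mat between -0.023 and 0.023 m and contact force between each of the arm, the fingers and sleeve below 0.1 N and linear speed of sleeve below 0.03 m/s), for 0.2 s.
2. the cover is raised past its balance point, held by its handle (value of joint cover above 0.88 rad and contact force between the fingers and cover above 0.1 N), for 0.05 s.
At the end, for the whole second after the job is handed in: The fingers hold the handle with the cover still (under 0.1 rad/s) between 0.57 and 0.82 rad; the sleeve stands untouched on its flange within 0.1 rad of upright, its axis within 23 mm of the mat's centre along each of the mat's axes (all of step 1 and value of joint cover between 0.57 and 0.82 rad and velocity of joint cover between -0.1 and 0.1 rad/s and contact force between the fingers and cover above 0.1 N); the arm keeps its last pose, push and grip.
It fails at once if the cover flies up or slams (over 2.5 rad/s) (velocity of joint cover above 2.5 rad/s or velocity of joint cover below -2.5 rad/s).
It fails at once if a bystander is moved more than 30 mm (distance of any of inspect_stamp, pen_blue, marker_black, toggle_clamp, ring_gauge, eraser from where it was at the start of the episode above 0.03 m).
It also fails if it takes over 54 s, if anything falls off the work surface, if the arm or the gripper's body presses on something with over 40 N, if the wrist force passes 120 N, or if a joint passes its speed limit or range.

ROBOT

A 6-joint arm with a two-finger parallel gripper is mounted at the origin on a cart in front of the work surface, level with it; the furniture and walls round the work are solid. World frame = base frame: x ahead of the robot, y to its left, z up, the work surface at z = 0. Lengths are in m, angles in rad, forces in N, time in s.
With the tool pointing down it reaches from about 0.15 to 0.775 m from the base axis. Payload 6.1 kg.
Tool frame: the origin (TCP) lies on the centre line of the jaws, within the pads' length; the fingertips stand ctrl.tip_extent ahead of it and the grasp point (between the pads) lies 2 mm behind it (ctrl.tip_extent is the distance from the TCP to the fingertips, in m); z points along the fingers, y is the line along which they close (so a half turn about z gives the same grasp; the last joint's range is limited). The gripper opens to 85 mm and grips with 20 to 120 N. Pads are 22 mm wide; open, the fingers measure 114 mm over their backs; the gripper's body (76 mm by 85 mm) begins 54 mm behind the grasp point. The pads swing forward as they close: fully open they stand 13 mm farther back than shut.
Start: joints at [-1.199, 0.126, -0.04, 1.405, 0, 1.571], TCP at [0.191, -0.489, 0.248] pointing down, gripper open.
Joint ranges: [-2.72, 2.72], [-0.95, 1.95], [-1.27, 1.35], [-1.78, 2.02], [-1.46, 1.47], [-3.14, 3.14]. Speed limits (rad/s): [2.39, 2.39, 3.01, 3.14, 3.14, 3.14].

INTERFACE

Orientations are given as a 3x3 rotation matrix whose columns are the frame's x, y, z axes.
In Python, from station import ctrl, grab_frame, order, look_for, place_of gives the robot as it stands.
- The arm moves only by the tool apply_moves, never from a script. Its argument "series" is a list of rows, each a list of 3 entries, a list of its own where there are three numbers: the turn, a rotation vector about the world's x, y, z in degrees, then the shift along the world's x, y, z in m, then the opening, from 0 (shut) to 1 (fully open). A call has 1 to 8 rows; each row shifts and turns the commanded pose from where the row before left it; what a row does not reach is not made up. A row lasts 1/8 s, in which the tool goes at most 62.5 mm and 10.7 degrees, less where a joint would pass 70% of its speed; a pose out of reach is approached as far as the arm can. A call with a gripper value outside its range is refused whole. The fingers move at their own pace and stop on an object; the grip force is fixed at half the most. Time passes only in rows, so rows that do not move let the fingers close. It gives the time, the measured TCP pose, the force, the opening and the grip force at its end, in the units of the state.
- ctrl.read_state(): the state, without advancing time (a new reading comes with each control period).
- grab_frame(name): name is "scene" or "top"; returns a dict with "pixels" (400x640x3 uint8, blue, green, red), "fx", "fy", "cx", "cy" (pixels), "distortion" ([k1, k2, p1, p2, k3] as OpenCV has them; the pictures are not rectified), "R" (3x3) and "t" (3): a world point X has camera coordinates R X + t. Camera axes: x right, y down, z forward; pixel columns grow to the right and rows downward; lengths in m; the calibration is good to about 2 mm. A picture is of the moment at which its call begins. There is no depth.
- order.close_job(): hands the job in; it is judged then, once.
Trained networks look in the newest picture that a camera, given by its name, has taken for a name from the list of things; names that differ only in an ending like _2 or _b are one class to them, and where a whole thing is asked for, a point or a joint stands for the part that bears it (a point fixed in the world has none). Each returns a list of dicts, best first, with "score" (0 to 1); they miss things now and then, are a little off and sometimes report something else, mostly with a low value. They report only what shows in the picture. A call takes as long as a camera call.
- look_for(target, camera): "position" ([x, y, z] in m, in the coordinates of the camera as it stood for that picture, good to about 4 mm: the middle of the surface that is visible of it).
- place_of(target, camera): "position" ([x, y, z] in m, in the coordinates of the camera as it stood for that picture, good to about 4 mm: a listed point, or the origin of a listed thing).
The state is a dict: "time": time; "joint_pos": joint angles; "joint_vel": joint speeds; "joint_efforts": joint torques, N m; "tcp_pos": TCP position; "tcp_rot": TCP orientation; "contact_force": force on the tool from outside, world axes, zero at the start; "ft_torque": the same for the moment, N m; "gripper_width": finger opening in m; "finger_force": force on a finger pad.
Only numpy, scipy, OpenCV 4.12 (cv2) and the standard library are available. Lean on these libraries where they do the work, as an engineer would, in place of code of your own. Each camera call takes 0.05 s, during which the arm holds its last target. There are 200 camera calls.

## Working session

There is one attempt and no reset: what is moved stays moved. The work goes in short steps, Python scripts to look and compute and a tool call to move; the robot and the scene stay as the last step left them, time stands still between calls to the robot, and variables do not carry over. Pictures are saved under pics/ and viewed, at most 10 in all, crops included, and the job is handed in when it is done.

Besides the shell and the picture viewer there is one more tool, called after "Emit:" as name(argument=value, ...) on one line, values as JSON. apply_moves: Moves the arm, as the interface text tells. Its arguments: {"type":"object","properties":{"series":{"type":"array","items":{"type":"array"}}},"required":["series"]}

```bash
ls; mkdir -p pics; cat > h.py <<'E'
import numpy as np, cv2
from station import ctrl, grab_frame, order, look_for, place_of
np.set_printoptions(precision=4,suppress=True)
def pic(cam,fn):
    f=grab_frame(cam); cv2.imwrite('pics/'+fn,f['pixels']); return f
def W(f,p): return np.array(f['R']).T@(np.array(p)-np.array(f['t']))
def find(name,cam,f,fn=place_of):
    return [(round(d['score'],2),W(f,d['position'])) for d in fn(name,cam)[:2]]
E
python3 - <<'E'
from h import *
print(ctrl.tip_extent, ctrl.read_state()['tcp_rot'])
for c in ('scene','top'):
    f=pic(c,c+'1.png')
    print(c,W(f,[0,0,0]))
    for n in ['sleeve','sleeve_foot','sleeve_top','mat','wash_box','cover_hinge','handle','inspect_stamp','pen_blue','marker_black','toggle_clamp','ring_gauge','eraser']:
        print(n,*find(n,c,f))
E
```

```text
pics
0.017 [[ 0.9317  0.3633 -0.0006]
 [ 0.3633 -0.9317  0.0015]
 [ 0.     -0.0016 -1.    ]]
scene [-0.0387  1.2896  1.0703]
sleeve (0.56, array([ 0.4117,  0.1263, -0.0008]))
sleeve_foot (0.66, array([0.4328, 0.057 , 0.0328])) (0.66, array([ 0.4123,  0.1223, -0.0016]))
sleeve_top (0.69, array([0.3893, 0.1977, 0.0228]))
mat (0.83, array([0.5272, 0.388 , 0.0008])) (0.74, array([0.4318, 0.0613, 0.032 ]))
wash_box (0.94, array([0.6309, 0.089 , 0.004 ]))
cover_hinge (0.67, array([0.7003, 0.0738, 0.0846])) (0.67, array([0.413 , 0.1267, 0.0002]))
handle (0.58, array([0.5595, 0.0963, 0.1359]))
inspect_stamp (0.52, array([0.7206, 0.2466, 0.0008]))
pen_blue (0.57, array([ 0.3302,  0.3312, -0.0025])) (0.15, array([0.5609, 0.1004, 0.1346]))
marker_black (0.69, array([0.5269, 0.3872, 0.0046])) (0.63, array([ 0.5525,  0.5292, -0.0026]))
toggle_clamp (0.86, array([0.4087, 0.5663, 0.0049]))
ring_gauge (0.71, array([ 0.3442,  0.4678, -0.0004]))
eraser (0.63, array([ 0.3631, -0.0507, -0.0008])) (0.34, array([0.6277, 0.0888, 0.0046]))
top [0.2852 0.2711 1.2941]
sleeve (0.77, array([ 0.4141,  0.1296, -0.006 ]))
sleeve_foot (0.63, array([0.4348, 0.06  , 0.0257]))
sleeve_top (0.57, array([0.3933, 0.1974, 0.0178]))
mat (0.98, array([ 0.5249,  0.3822, -0.0009]))
wash_box (0.77, array([0.6277, 0.0925, 0.0068])) (0.36, array([0.4353, 0.0606, 0.0284]))
cover_hinge (0.76, array([0.702 , 0.077 , 0.0841]))
handle (0.67, array([0.5632, 0.0959, 0.134 ]))
inspect_stamp (0.4, array([0.7147, 0.2491, 0.001 ]))
pen_blue (0.61, array([0.3351, 0.3352, 0.002 ]))
marker_black (0.61, array([0.5505, 0.5346, 0.0008]))
toggle_clamp (0.94, array([0.4118, 0.5669, 0.0044]))
ring_gauge (0.9, array([0.3491, 0.4742, 0.001 ])) (0.27, array([0.6259, 0.0902, 0.0017]))
eraser (0.68, array([ 0.3574, -0.0446, -0.0005]))
```

View pics/scene1.png

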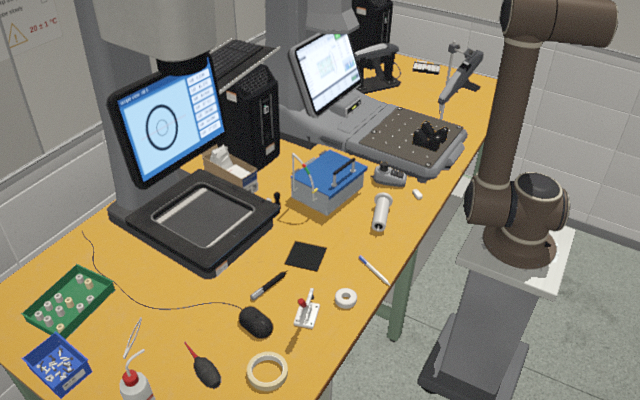

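View pics/top1.png

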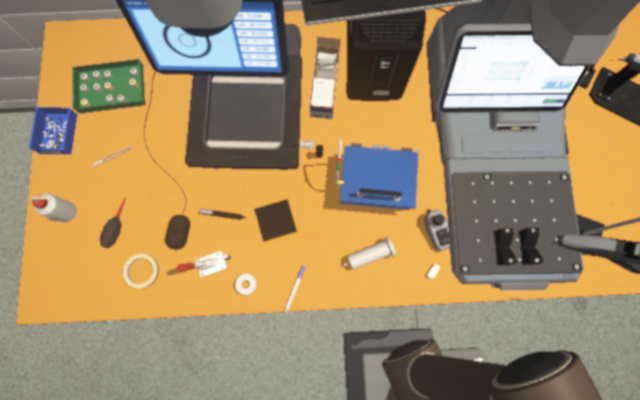

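Emit:
apply_moves(series=[[[0,0,10.5],[0.012,0.05,0.01],1],[[0,0,10.5],[0.012,0.05,0.01],1],[[0,0,10.5],[0.015,0.05,0],1],[[0,0,10.5],[0.015,0.05,0],1],[[0,0,10.5],[0.015,0.05,0],1],[[0,0,10.5],[0.015,0.05,0],1],[[0,0,10.5],[0.018,0.05,0],1],[[0,0,10.5],[0.018,0.05,0],1]])

```text
time: 2.4
tcp_pos: [0.3109, -0.0875, 0.2686]
tcp_rot: [[-0.269, 0.963, 0.001], [0.963, 0.269, -0.0], [-0.001, 0.001, -1.0]]
contact_force: [1.6, -0.2, -0.2]
gripper_width: 0.0852
finger_force: 0.0
```

```bash
python3 -c "
from h import *
s=ctrl.read_state();print(s['joint_pos'],s['tcp_pos'],s['tcp_rot'],s['time'])"
```

```text
[-0.2745 -0.256  -0.3483  1.477   0.      1.0238] [ 0.3109 -0.0875  0.2686] [[-0.2692  0.9631  0.0014]
 [ 0.9631  0.2692 -0.0004]
 [-0.0008  0.0013 -1.    ]] 2.4
```

Emit:
apply_moves(series=[[[0,0,10.6],[0.005,0.0175,-0.004],1],[[0,0,10.6],[0.005,0.0175,-0.004],1],[[0,0,10.6],[0.005,0.0175,-0.004],1],[[0,0,10.6],[0.005,0.0175,-0.004],1],[[0,0,10.6],[0.005,0.0175,-0.004],1],[[0,0,10.6],[0.005,0.0175,-0.004],1],[[0,0,10.6],[0.005,0.0175,-0.004],1],[[0,0,10.6],[0.005,0.0175,-0.004],1]])

```text
time: 3.4
tcp_pos: [0.3508, 0.0515, 0.2363]
tcp_rot: [[-0.983, -0.181, 0.0], [-0.181, 0.983, 0.0], [-0.0, -0.0, -1.0]]
contact_force: [0.1, -0.7, 1.1]
gripper_width: 0.0855
finger_force: 0.0
```

Emit:
apply_moves(series=[[[0,0,10.6],[0.005,0.0175,-0.004],1],[[0,0,10.6],[0.005,0.0175,-0.004],1],[[0,0,10.6],[0.005,0.0175,-0.004],1],[[0,0,10.6],[0.005,0.0175,-0.004],1],[[0,0,10.6],[0.005,0.0175,-0.004],1],[[0,0,10.6],[0.005,0.0175,-0.004],1],[[0,0,10.6],[0.005,0.0175,-0.004],1],[[0,0,10.6],[0.005,0.0175,-0.004],1]])

```text
time: 4.4
tcp_pos: [0.3908, 0.1915, 0.2042]
tcp_rot: [[0.092, -0.996, 0.0], [-0.996, -0.092, 0.0], [-0.0, -0.0, -1.0]]
contact_force: [0.0, 0.0, -0.5]
gripper_width: 0.0855
finger_force: 0.0
```

Emit:
apply_moves(series=[[[0,0,10.6],[0,0,0],1],[[-9.55,-2.96,0],[0,0,0],1],[[-9.55,-2.96,0],[0,0,0],1],[[-9.55,-2.96,0],[0,0,0],1],[[0,0,0],[0,0,0],1]])

```text
time: 5.03
tcp_pos: [0.39, 0.1925, 0.2026]
tcp_rot: [[0.233, -0.961, 0.147], [-0.834, -0.275, -0.479], [0.501, -0.011, -0.866]]
contact_force: [-0.7, -0.2, -0.6]
gripper_width: 0.0851
finger_force: 0.0
```

```bash
python3 -c "
from h import *
s=ctrl.read_state();print(s['joint_pos'],s['tcp_pos'],s['tcp_rot'],s['time'])
for c in ('top','scene'):
    f=pic(c,c+'2.png')
    for n in ['sleeve','sleeve_foot','sleeve_top']: print(n,*find(n,c,f))
"
```

```text
[ 0.751   0.1193 -0.2393  1.4605 -0.4669 -1.0362] [0.39   0.1925 0.2026] [[ 0.2328 -0.9614  0.1468]
 [-0.8338 -0.275  -0.4788]
 [ 0.5006 -0.011  -0.8656]] 5.025
sleeve (0.6, array([ 0.4151,  0.1245, -0.0035]))
sleeve_foot (0.73, array([0.437 , 0.0614, 0.0282]))
sleeve_top (0.57, array([0.3887, 0.196 , 0.0182]))
sleeve (0.57, array([ 0.414 ,  0.1221, -0.0015])) (0.25, array([ 0.5517,  0.5275, -0.0005]))
sleeve_foot (0.67, array([0.4319, 0.0594, 0.0309])) (0.25, array([0.7006, 0.0723, 0.0889]))
sleeve_top (0.55, array([0.39  , 0.196 , 0.0261])) (0.37, array([0.5284, 0.391 , 0.0018]))
```

Emit:
apply_moves(series=[[[0,0,1.5],[0.0025,0.0025,-0.045],1],[[0,0,0],[0.0055,-0.018,-0.0325],1],[[0,0,0],[0.0055,-0.018,-0.0325],1],[[0,0,0],[0.0055,-0.018,-0.0325],1],[[0,0,0],[0.0028,-0.009,-0.016],1],[[0,0,0],[0.0027,-0.009,-0.0165],1],[[0,0,0],[0,0,0],1]])

```text
time: 6.3
tcp_pos: [0.4146, 0.1201, 0.0288]
tcp_rot: [[0.249, -0.956, 0.158], [-0.83, -0.294, -0.474], [0.5, -0.014, -0.866]]
contact_force: [-0.5, 0.2, 0.8]
gripper_width: 0.0856
finger_force: 0.0
```

```bash
python3 -c "
from h import *
f=pic('scene','a.png');cv2.imwrite('pics/a2.png',cv2.resize(f['pixels'][130:290,260:500],None,fx=3,fy=3))
"
```

```text
(no output)
```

View pics/a2.png

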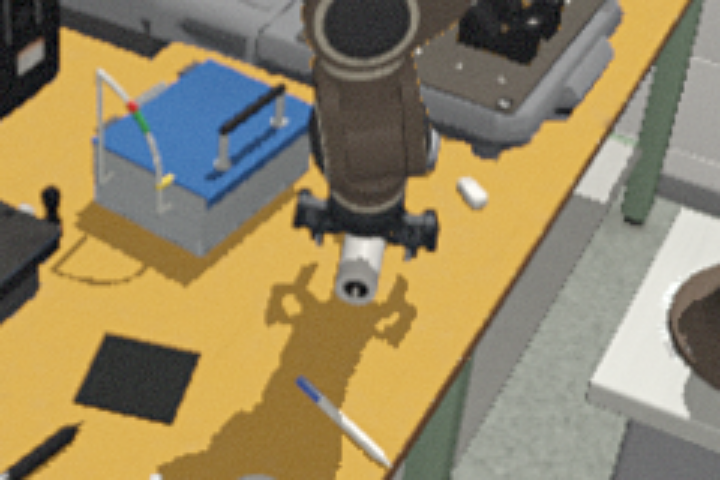

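Emit:
apply_moves(series=[[[0,0,0],[0,0,0],0],[[0,0,0],[0,0,0],0],[[0,0,0],[0,0,0],0],[[0,0,0],[0,0,0],0],[[0,0,0],[0,0,0],0],[[0,0,0],[0,0,0],0]])

```text
time: 7.1
tcp_pos: [0.4158, 0.1219, 0.0301]
tcp_rot: [[0.249, -0.955, 0.162], [-0.83, -0.297, -0.473], [0.5, -0.017, -0.866]]
contact_force: [-1.1, 1.1, 6.0]
gripper_width: 0.0405
finger_force: 60.3
```

Emit:
apply_moves(series=[[[0,0,0],[0,0,0.03],0],[[0,0,0],[0,0,0.045],0],[[0,0,0],[0,0,0.045],0],[[0,0,0],[-0.005,0,0.045],0],[[9.55,2.97,0],[-0.005,0,0.01],0],[[9.55,2.97,0],[-0.005,0,0],0],[[9.55,2.97,0],[0,0,0],0]])

```text
time: 7.98
tcp_pos: [0.3998, 0.1219, 0.2049]
tcp_rot: [[0.291, -0.957, 0.012], [-0.957, -0.291, 0.01], [-0.006, -0.014, -1.0]]
contact_force: [0.2, 0.2, -2.9]
gripper_width: 0.0405
finger_force: 61.8
```

Emit:
apply_moves(series=[[[0,0,-10.15],[0.018,0.0375,0],0],[[0,0,-10.15],[0.018,0.0375,0],0],[[0,0,-10.15],[0.018,0.0375,0],0],[[0,0,-10.15],[0.018,0.0375,0],0],[[0,0,-10.15],[0.018,0.0375,0],0],[[0,0,-10.15],[0.018,0.0375,0],0],[[0,0,-10.15],[0.018,0.0375,0],0]])

```text
time: 8.85
tcp_pos: [0.5263, 0.385, 0.2031]
tcp_rot: [[-0.815, -0.58, 0.006], [-0.58, 0.815, -0.011], [0.002, -0.013, -1.0]]
contact_force: [1.0, 0.2, -3.1]
gripper_width: 0.0407
finger_force: 62.1
```

Emit:
apply_moves(series=[[[6.2,-8.6,0],[0,0,0],0],[[6.2,-8.6,0],[0,0,0],0],[[6.2,-8.6,0],[0,0,0],0],[[6.2,-8.6,0],[0,0,0],0],[[6.2,-8.6,0],[0,0,0],0],[[6.2,-8.6,0],[0,0,0],0],[[0,0,0],[0,0,0],0],[[0,0,0],[0,0,0],0]])

```text
time: 9.85
tcp_pos: [0.5291, 0.3861, 0.2029]
tcp_rot: [[-0.41, -0.576, 0.707], [-0.295, 0.818, 0.495], [-0.863, -0.006, -0.505]]
contact_force: [0.8, 0.9, -1.4]
gripper_width: 0.0403
finger_force: 62.0
```

```bash
python3 -c "
from h import *
s=ctrl.read_state();print(s['joint_pos'],s['tcp_pos'],s['time'])
for c in ('top','scene'):
    f=pic(c,c+'3.png')
    for n in ['sleeve','sleeve_foot','sleeve_top','mat']: print(n,*find(n,c,f))
cv2.imwrite('pics/b.png',cv2.resize(f['pixels'][120:300,200:440],None,fx=3,fy=3))
"
```

```text
[ 0.6422 -0.1875 -0.9312 -0.2139 -0.0276  0.0093] [0.5291 0.3861 0.2029] 9.85
sleeve (0.86, array([0.5582, 0.4056, 0.2102])) (0.47, array([ 0.3582, -0.0454, -0.0022]))
sleeve_foot (0.9, array([0.5323, 0.3831, 0.1371]))
sleeve_top (0.86, array([0.5382, 0.3946, 0.2822]))
mat
sleeve (0.57, array([0.5583, 0.4027, 0.2161]))
sleeve_foot (0.66, array([0.5293, 0.3841, 0.1442]))
sleeve_top
mat (0.95, array([0.5295, 0.3868, 0.0027]))
```

View pics/b.png

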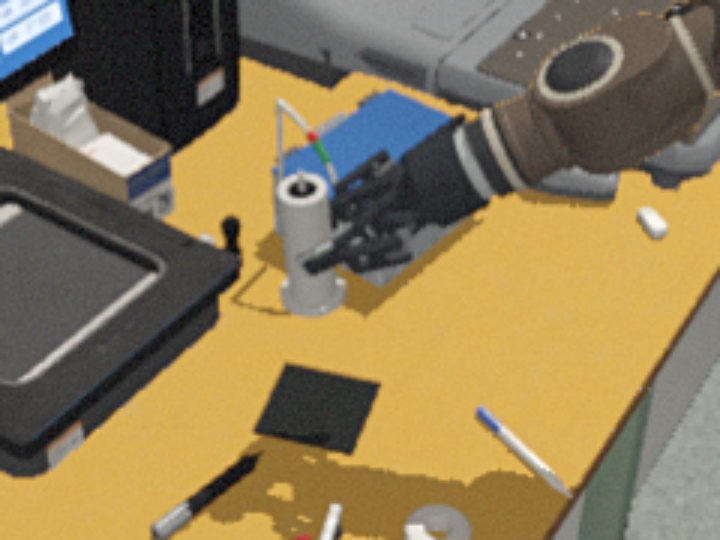

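Emit:
apply_moves(series=[[[1.75,-2.45,0],[-0.007,0,-0.02],0],[[0,0,0],[0,0,-0.03],0],[[0,0,0],[0,0,-0.03],0],[[0,0,0],[0,0,-0.03],0],[[0,0,0],[0,0,-0.01],0],[[0,0,0],[0,0,-0.005],0],[[0,0,0],[0,0,0],0]])

```text
time: 11.22
tcp_pos: [0.5218, 0.3858, 0.0775]
tcp_rot: [[-0.37, -0.576, 0.729], [-0.267, 0.818, 0.51], [-0.89, -0.006, -0.456]]
contact_force: [0.2, -1.5, -3.0]
gripper_width: 0.0408
finger_force: 62.1
```

```bash
python3 -c "
from h import *
for c in ('top','scene'):
    f=pic(c,c+'4.png')
    for n in ['sleeve_foot','sleeve_top','mat']: print(n,*find(n,c,f))
"
```

```text
sleeve_foot (0.66, array([0.528 , 0.3811, 0.0136]))
sleeve_top
mat (0.86, array([ 0.527 ,  0.3837, -0.0013]))
sleeve_foot (0.67, array([0.5235, 0.3849, 0.0166]))
sleeve_top (0.56, array([0.5286, 0.3913, 0.1635]))
mat (0.63, array([0.5281, 0.3866, 0.0032]))
```

Emit:
apply_moves(series=[[[0,0,0],[0,0.001,-0.003],0],[[0,0,0],[0,0,-0.002],0],[[0,0,0],[0,0,-0.002],0],[[0,0,0],[0,0,0],0]])

```text
time: 12.12
tcp_pos: [0.5215, 0.3865, 0.0699]
tcp_rot: [[-0.371, -0.576, 0.729], [-0.267, 0.818, 0.51], [-0.889, -0.006, -0.457]]
contact_force: [-1.1, -0.5, -2.8]
gripper_width: 0.0403
finger_force: 62.1
```

Emit:
apply_moves(series=[[[0,0,0],[0,0,-0.001],0],[[0,0,0],[0,0,-0.001],0],[[0,0,0],[0,0,0],0]])

```text
time: 12.5
tcp_pos: [0.5216, 0.3866, 0.0684]
tcp_rot: [[-0.37, -0.575, 0.729], [-0.267, 0.818, 0.51], [-0.89, -0.006, -0.456]]
contact_force: [0.7, 0.3, -2.8]
gripper_width: 0.0406
finger_force: 62.1
```

Emit:
apply_moves(series=[[[0,0,0],[0,0,-0.001],0],[[0,0,0],[0,0,-0.001],0],[[0,0,0],[0,0,0],0]])

```text
time: 12.88
tcp_pos: [0.5216, 0.3867, 0.0665]
tcp_rot: [[-0.37, -0.576, 0.729], [-0.267, 0.818, 0.51], [-0.89, -0.006, -0.456]]
contact_force: [-0.2, 0.0, -3.1]
gripper_width: 0.0406
finger_force: 62.2
```

Emit:
apply_moves(series=[[[0,0,0],[0,0,-0.001],0],[[0,0,0],[0,0,-0.001],0],[[0,0,0],[0,0,0],0]])

```text
time: 13.25
tcp_pos: [0.5225, 0.3872, 0.0663]
tcp_rot: [[-0.368, -0.575, 0.731], [-0.265, 0.818, 0.511], [-0.892, -0.005, -0.453]]
contact_force: [-2.5, -3.5, 4.8]
gripper_width: 0.0406
finger_force: 63.0
```

Emit:
apply_moves(series=[[[0,0,0],[0,0,-0.001],0],[[0,0,0],[0,0,0],0]])

```text
time: 13.5
tcp_pos: [0.5229, 0.3875, 0.0663]
tcp_rot: [[-0.366, -0.575, 0.731], [-0.263, 0.818, 0.511], [-0.892, -0.005, -0.451]]
contact_force: [-3.2, -2.9, 7.3]
gripper_width: 0.0406
finger_force: 62.9
```

Emit:
apply_moves(series=[[[0,0,0],[0,0,0.001],0],[[0,0,0],[0,0,0],1],[[0,0,0],[0,0,0],1],[[0,0,0],[0,0,0],1],[[0,0,0],[0,0,0],1],[[0,0,0],[0,0,0],1]])

```text
time: 14.25
tcp_pos: [0.5216, 0.3866, 0.0644]
tcp_rot: [[-0.37, -0.575, 0.729], [-0.267, 0.818, 0.51], [-0.89, -0.006, -0.456]]
contact_force: [-0.5, -0.4, -0.1]
gripper_width: 0.0851
finger_force: 0.0
```

Emit:
apply_moves(series=[[[0,0,0],[-0.011,-0.0077,0.0068],1],[[0,0,0],[-0.022,-0.0155,0.0135],1],[[0,0,0],[-0.022,-0.0155,0.0135],1],[[0,0,0],[-0.022,-0.0155,0.0135],1],[[0,0,0],[-0.022,-0.0155,0.0135],1],[[0,0,0],[0,0,0],1]])

```text
time: 15.0
tcp_pos: [0.4277, 0.3213, 0.1353]
tcp_rot: [[-0.375, -0.575, 0.727], [-0.27, 0.818, 0.508], [-0.887, -0.006, -0.462]]
contact_force: [-0.3, 0.8, -0.2]
gripper_width: 0.0849
finger_force: 0.0
```

```bash
python3 -c "
from h import *
s=ctrl.read_state();print(s['joint_pos'],s['tcp_pos'],s['time'])
for c in ('top','scene'):
    f=pic(c,c+'5.png')
    for n in ['sleeve_foot','sleeve_top','mat','wash_box','cover_hinge','handle']: print(n,*find(n,c,f))
cv2.imwrite('pics/c.png',cv2.resize(f['pixels'][130:300,200:440],None,fx=3,fy=3))
"
```

```text
[ 0.6735 -0.3453 -1.265  -0.4385 -0.0562  0.0231] [0.4277 0.3213 0.1353] 15.0
sleeve_foot (0.77, array([0.5274, 0.3871, 0.0018]))
sleeve_top
mat (0.59, array([0.5272, 0.3856, 0.0015]))
wash_box (0.64, array([0.6294, 0.0896, 0.0029]))
cover_hinge (0.93, array([0.7031, 0.0779, 0.0836])) (0.33, array([ 0.358 , -0.0477, -0.0018]))
handle (0.96, array([0.5633, 0.0962, 0.1341]))
sleeve_foot (0.71, array([0.5246, 0.3859, 0.0047]))
sleeve_top (0.82, array([0.5315, 0.3838, 0.1502])) (0.71, array([0.3307, 0.3338, 0.0033]))
mat (0.77, array([0.5286, 0.3876, 0.0002]))
wash_box (0.95, array([0.628 , 0.092 , 0.0055]))
cover_hinge
handle (0.79, array([0.5606, 0.0993, 0.1356])) (0.2, array([0.7226, 0.2459, 0.0008]))
```

View pics/c.png

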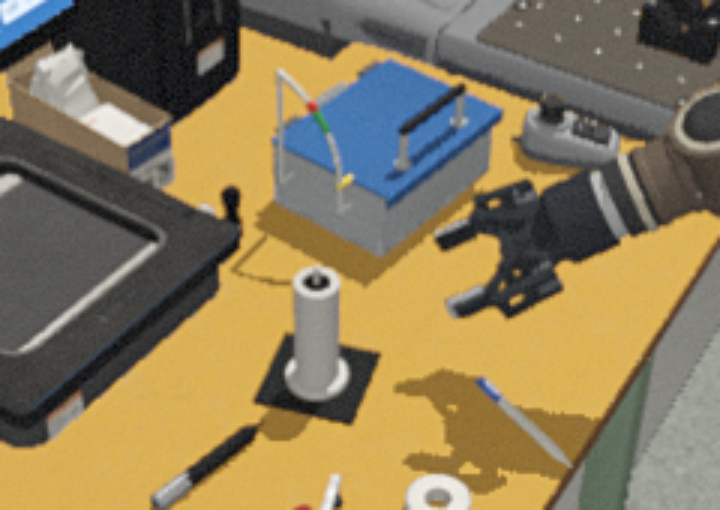

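```bash
python3 -c "
from h import *
from scipy.spatial.transform import Rotation as Ro
R=np.array(ctrl.read_state()['tcp_rot'])
ex=np.array([.989,-.148,0]);ey=np.array([.148,.989,0]);Z=np.array([0,0,1])
t=np.radians(40);z=ex*np.sin(t)-Z*np.cos(t)
for s in (1,-1):
    T=np.c_[s*ey,np.cross(z,s*ey),z]
    v=Ro.from_matrix(T@R.T).as_rotvec(degrees=True);print(v,np.linalg.norm(v),z)
"
```

```text
[ 70.8667  36.1167 -93.7499] 122.94528240766151 [ 0.6357 -0.0951 -0.766 ]
[-69.175    0.9154  18.8031] 71.69077919927854 [ 0.6357 -0.0951 -0.766 ]
```

Emit:
apply_moves(series=[[[-9.88,0.13,2.69],[0,-0.03,0.025],0.6],[[-9.88,0.13,2.69],[0,-0.03,0.025],0.6],[[-9.88,0.13,2.69],[0,-0.03,0.025],0.6],[[-9.88,0.13,2.69],[0,-0.03,0],0.6],[[-9.88,0.13,2.69],[0.02,-0.03,0],0.6],[[-9.88,0.13,2.69],[0.026,-0.032,0],0.6],[[-9.88,0.13,2.69],[0.026,-0.032,0],0.6],[[0,0,0],[0,0,0],0.6]])

```text
time: 16.7
tcp_pos: [0.5024, 0.1127, 0.2026]
tcp_rot: [[-0.157, -0.756, 0.636], [-0.987, 0.139, -0.078], [-0.029, -0.64, -0.768]]
contact_force: [0.1, 0.5, 0.3]
gripper_width: 0.051
finger_force: 0.0
```

```bash
python3 -c "
from h import *
s=ctrl.read_state();print(s['joint_pos'],s['tcp_pos'],s['time'])
for c in ('top','scene'):
    f=pic(c,c+'6.png')
    for n in ['cover_hinge','handle']: print(n,*find(n,c,f))
cv2.imwrite('pics/d.png',cv2.resize(f['pixels'][100:270,240:480],None,fx=3,fy=3))
"
```

```text
[ 0.3921 -0.347  -0.757   0.5326 -0.3207 -1.1159] [0.5024 0.1127 0.2026] 16.7
cover_hinge (0.79, array([0.7013, 0.0765, 0.0841]))
handle (0.94, array([0.5645, 0.098 , 0.133 ]))
cover_hinge (0.66, array([0.5286, 0.3885, 0.1507])) (0.26, array([0.5596, 0.0996, 0.1383]))
handle (0.58, array([0.5609, 0.0949, 0.1357]))
```

View pics/d.png

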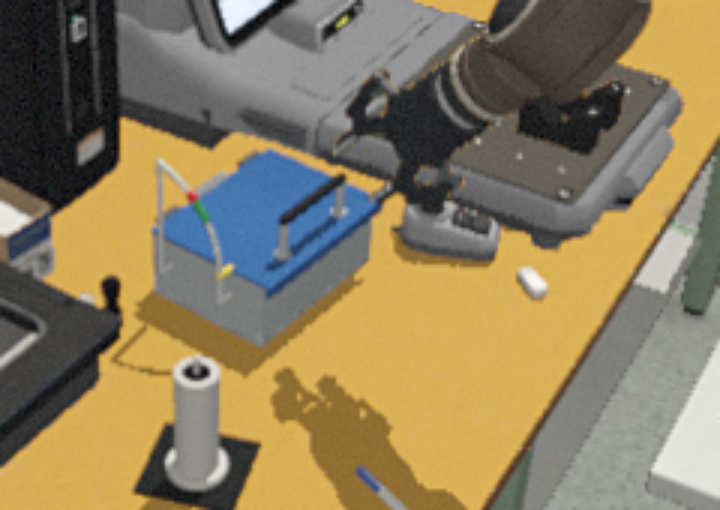

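Emit:
apply_moves(series=[[[0,0,0],[0.01,-0.01,-0.006],0.6],[[0,0,0],[0.014,-0.002,-0.017],0.6],[[0,0,0],[0.014,-0.001,-0.017],0.6],[[0,0,0],[0.014,-0.001,-0.017],0.6],[[0,0,0],[0.009,-0.001,-0.012],0.6],[[0,0,0],[0,0,0],0.6]])

```text
time: 17.75
tcp_pos: [0.562, 0.0974, 0.1319]
tcp_rot: [[-0.156, -0.757, 0.634], [-0.987, 0.138, -0.078], [-0.029, -0.638, -0.769]]
contact_force: [0.3, -1.1, 0.6]
gripper_width: 0.0511
finger_force: 0.0
```

```bash
python3 -c "
from h import *
f=pic('scene','e0.png')
cv2.imwrite('pics/e.png',cv2.resize(f['pixels'][110:230,260:420],None,fx=4,fy=4))
"
```

```text
(no output)
```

View pics/e.png

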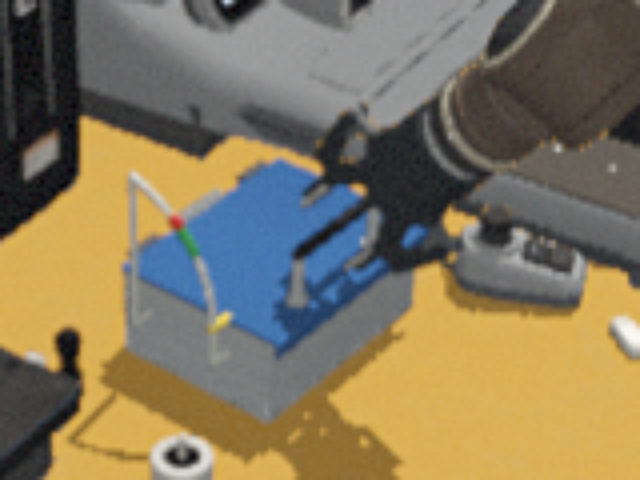

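Emit:
apply_moves(series=[[[0,0,0],[0,0,0],0],[[0,0,0],[0,0,0],0],[[0,0,0],[0,0,0],0],[[0,0,0],[0,0,0],0],[[0,0,0],[0,0,0],0],[[0,0,0],[0,0,0],0]])

```text
time: 18.55
tcp_pos: [0.5619, 0.0985, 0.1339]
tcp_rot: [[-0.154, -0.756, 0.636], [-0.988, 0.137, -0.076], [-0.029, -0.64, -0.768]]
contact_force: [-6.7, 1.0, 3.9]
gripper_width: 0.0099
finger_force: 58.7
```

Emit:
apply_moves(series=[[[0.89,5.93,0],[0.0057,-0.0009,0.0144],0],[[0,0,0],[0,0,0],0],[[0.89,5.93,0],[0.0072,-0.0011,0.0137],0],[[0.89,5.93,0],[0.0085,-0.0013,0.0129],0],[[0,0,0],[0,0,0],0]])

```text
time: 19.18
tcp_pos: [0.584, 0.0953, 0.1757]
tcp_rot: [[-0.163, -0.915, 0.369], [-0.986, 0.161, -0.036], [-0.027, -0.37, -0.929]]
contact_force: [-11.7, 3.0, 3.9]
gripper_width: 0.0096
finger_force: 66.9
```

Emit:
apply_moves(series=[[[0.89,5.93,0],[0.0098,-0.0015,0.0119],0],[[0.89,5.93,0],[0.011,-0.0016,0.0108],0],[[0,0,0],[0,0,0],0]])

```text
time: 19.55
tcp_pos: [0.605, 0.0922, 0.1982]
tcp_rot: [[-0.168, -0.971, 0.17], [-0.986, 0.17, -0.006], [-0.023, -0.169, -0.985]]
contact_force: [-9.8, 1.9, 7.9]
gripper_width: 0.0097
finger_force: 67.4
```

```bash
python3 -c "
from h import *
s=ctrl.read_state();print(s['joint_pos'],s['tcp_pos'],s['tcp_rot'],s['time'])
for c in ('top','scene'):
    f=pic(c,c+'7.png')
    for n in ['cover_hinge','handle']: print(n,*find(n,c,f))
"
```

```text
[ 0.1669  0.1611 -0.1213  1.1209 -0.0342 -1.2359] [0.605  0.0922 0.1982] [[-0.1681 -0.971   0.17  ]
 [-0.9855  0.1695 -0.0061]
 [-0.0229 -0.1686 -0.9854]] 19.55
cover_hinge (0.86, array([0.7015, 0.0776, 0.087 ])) (0.17, array([0.5507, 0.5341, 0.0035]))
handle (0.6, array([0.6053, 0.0905, 0.1959])) (0.33, array([0.7013, 0.0797, 0.0845]))
cover_hinge (0.61, array([0.7034, 0.0762, 0.0874])) (0.53, array([0.5235, 0.3838, 0.0066]))
handle (0.76, array([0.5997, 0.0894, 0.1994]))
```

Emit:
apply_moves(series=[[[0.89,5.93,0],[0.0121,-0.0018,0.0096],0],[[0.89,5.93,0],[0.013,-0.0019,0.0082],0],[[0,0,0],[0,0,0],0],[[0.45,2.97,0],[0.0068,-0.001,0.0036],0],[[0.45,2.97,0],[0.0069,-0.001,0.0032],0],[[0.45,2.97,0],[0.0071,-0.0011,0.0028],0],[[0.45,2.97,0],[0.0072,-0.0011,0.0025],0],[[0,0,0],[0,0,0],0]])

```text
time: 20.85
tcp_pos: [0.6584, 0.0849, 0.2272]
tcp_rot: [[-0.175, -0.955, -0.239], [-0.984, 0.167, 0.056], [-0.014, 0.245, -0.969]]
contact_force: [-3.2, 3.2, 3.6]
gripper_width: 0.0099
finger_force: 68.2
```

```bash
python3 -c "
from h import *
s=ctrl.read_state();print(s['joint_pos'],s['tcp_pos'],s['tcp_rot'],s['time'])
for c in ('top','scene'):
    f=pic(c,c+'8.png')
    for n in ['cover_hinge','handle']: print(n,*find(n,c,f))
cv2.imwrite('pics/g.png',cv2.resize(f['pixels'][110:230,260:420],None,fx=5,fy=5))
"
```

```text
[ 0.0951  0.6211  0.5899  1.7749  0.0789 -1.3103] [0.6584 0.0849 0.2272] [[-0.1755 -0.9551 -0.2388]
 [-0.9844  0.1668  0.0564]
 [-0.014   0.245  -0.9694]] 20.85
cover_hinge (0.62, array([0.7022, 0.0776, 0.0838])) (0.54, array([0.6575, 0.0842, 0.2246]))
handle (0.91, array([0.6557, 0.0832, 0.2276]))
cover_hinge (0.85, array([0.7008, 0.0762, 0.0872])) (0.48, array([0.5518, 0.5297, 0.0002]))
handle (0.73, array([0.6551, 0.0848, 0.2291]))
```

View pics/g.png

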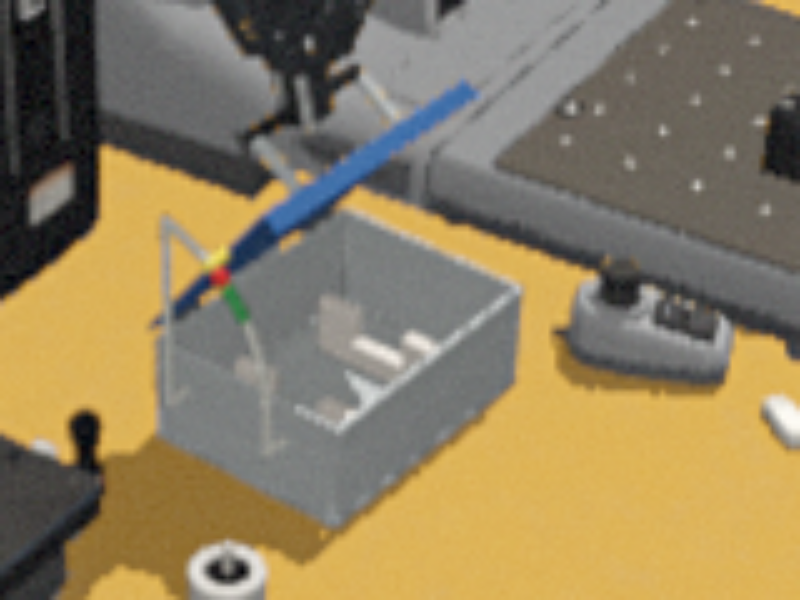

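Emit:
apply_moves(series=[[[-0.5,-3.34,0],[-0.0081,0.0012,-0.0028],0],[[-0.5,-3.34,0],[-0.008,0.0012,-0.0033],0],[[-0.5,-3.34,0],[-0.0078,0.0012,-0.0038],0],[[-0.5,-3.34,0],[-0.0075,0.0011,-0.0042],0],[[0,0,0],[0,0,0],0],[[0,0,0],[0,0,0],0],[[0,0,0],[0,0,0],0]])

```text
time: 22.02
tcp_pos: [0.6257, 0.0895, 0.2125]
tcp_rot: [[-0.171, -0.985, -0.009], [-0.985, 0.171, 0.022], [-0.02, 0.012, -1.0]]
contact_force: [-0.7, 4.8, -1.9]
gripper_width: 0.0094
finger_force: 67.7
```

```bash
python3 -c "
from h import *
for c in ('top','scene'):
    f=pic(c,c+'9.png')
    for n in ['cover_hinge','handle','sleeve_foot','sleeve_top']: print(n,*find(n,c,f))
cv2.imwrite('pics/i.png',cv2.resize(f['pixels'][110:290,240:420],None,fx=3.3,fy=3.3))
"
```

```text
cover_hinge (0.66, array([0.7005, 0.0789, 0.0833]))
handle (0.69, array([0.6245, 0.0872, 0.2129])) (0.25, array([0.529 , 0.388 , 0.0033]))
sleeve_foot (0.94, array([0.5299, 0.3824, 0.0051]))
sleeve_top (0.88, array([0.5289, 0.389 , 0.1451]))
cover_hinge (0.68, array([0.7011, 0.0729, 0.088 ]))
handle (0.9, array([0.6204, 0.0889, 0.2148]))
sleeve_foot (0.92, array([0.5196, 0.3862, 0.0075]))
sleeve_top (0.82, array([0.5265, 0.386 , 0.1489]))
```

View pics/i.png

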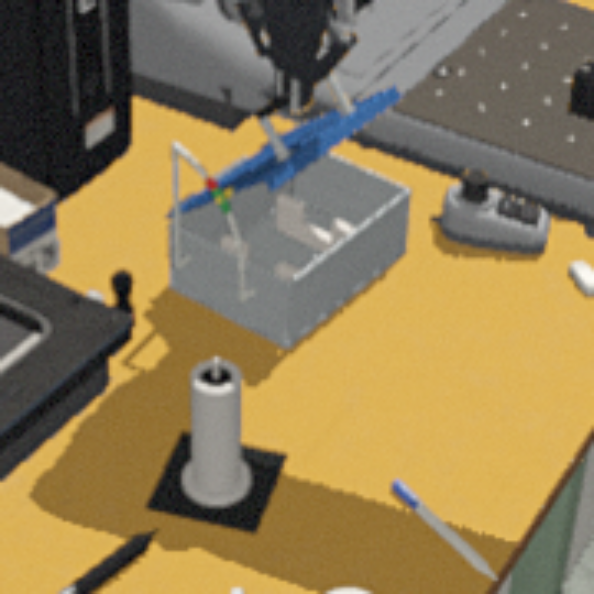

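```bash
python3 -c "
from station import order
print(order.close_job())"
```

```text
the job is handed in; nothing more can be done
None
```

The sleeve stands upright and released on the mat. I raised the cover past its balance point to about 0.93 rad and eased it back to about 0.70 rad in the green zone, where the gripper still holds the handle. The job is handed in at about 22 s of the 54 s allowed; the hand-in call gave no verdict.

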